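# Load two bushings into the tube magazine

### The arm

A 6-joint arm with a two-finger parallel gripper is mounted at the origin on a cart in front of the work surface, level with it; the furniture and walls round the work are solid. World frame = base frame: x ahead of the robot, y to its left, z up, the work surface at z = 0. Lengths are in m, angles in rad, forces in N, time in s.
With the tool pointing down it reaches from about 0.375 to 0.9 m from the base axis. Payload 3.1 kg.
Tool frame: the origin (TCP) lies between the finger pads; the fingertips stand 8 mm ahead of it and the grasp point (between the pads) lies 11 mm behind it; z points along the fingers, y is the line along which they close (so a half turn about z gives the same grasp; the last joint's range is limited). The gripper opens to 85 mm and grips with 20 to 120 N. Pads are 22 mm wide; open, the fingers measure 114 mm over their backs; the gripper's body (76 mm by 85 mm) begins 54 mm behind the grasp point. The pads swing forward as they close: fully open they stand 13 mm farther back than shut.
Start: joints at [0.967, 0.527, 1.433, -0, 1.181, -0.178], TCP at [0.258, 0.569, 0.239] pointing down, gripper open.
Joint ranges: [-3.08, 3.08], [-0.75, 2.2], [0.22, 2.44], [-1.43, 4.57], [0, 2.65], [-2.85, 2.85]. Speed limits (rad/s): [2.79, 2.79, 3.14, 3.14, 3.14, 3.14].

### API

Orientations are given as a unit quaternion [x, y, z, w].
In Python, from station import readout, cams, sign_off gives the robot as it stands.
- The arm moves only by the tool send_rows, never from a script. Its argument "commands" is text: rows parted by semicolons, each of 5 numbers parted by spaces: the finger opening in mm, from 0 to 85.4, then the shift along the tool's x, y, z each as a share of 0.02 m, from -1 to 1, then the turn about the tool's z as a share of 4 degrees, from -1 to 1. In form: grip dx dy dz spin; .... A call has 1 to 20 rows; each row shifts and turns the commanded pose from where the row before left it, along the tool's axes as they then stand; what a row does not reach is not made up. A row lasts 1/12 s, in which the tool goes at most 41.7 mm and 7.16 degrees, less where a joint would pass 70% of its speed; a pose out of reach is approached as far as the arm can. A call with a number of a shift or a turn outside -1 to 1 is refused whole. A call with a gripper value outside its range is refused whole. The fingers move at their own pace and stop on an object; "grip_force" is the grip in N (left out, the last holds). Time passes only in rows, so rows that do not move let the fingers close. It gives the time, the measured TCP pose, the force, the opening and the grip force at its end, in the units of the state.
- readout.sense(): the state, without advancing time (a new reading comes with each control period).
- cams.snapshot(name): name is "scene" or "top"; returns a dict with "pixels" (420x560x3 uint8, red, green, blue), "intrinsics" (3x3 intrinsics, pixels), "eye" and "rotation" of the camera in the world. Camera axes: x right, y down, z forward; pixel columns grow to the right and rows downward; lengths in m; the calibration is good to about 2 mm. A picture is of the moment at which its call begins. There is no depth.
- sign_off(): hands the job in; it is judged then, once.
The state is a dict: "t": time; "q": joint angles; "qd": joint speeds; "tau": joint torques, N m; "tcp_pos": TCP position; "tool_rot": TCP orientation; "force": force on the tool from outside, world axes, zero at the start; "ft_torque": the same for the moment, N m; "finger_gap": opening from 0.0 (shut) to 1.0 (fully open); "gripper_force": force on a finger pad.
Only numpy, scipy, OpenCV 4.12 (cv2) and the standard library are available. Lean on these libraries where they do the work, as an engineer would, in place of code of your own. Each camera call takes 0.05 s, during which the arm holds its last target. There are 200 camera calls.

### The job

Load the two large plain bushings into the upright tube magazine: drop them upright through its funnel, one after the other, so that they stand end to end at the bottom of the tube. The smaller flanged bushing does not belong in this magazine: leave it where it stands.

Things in the scene. Friction and masses are not known exactly. Their poses are not given: they have to be found in the camera images.
- magazine: Fixed tube magazine: dark steel foot 100 x 90 x 12 mm (x, y, z), upright clear tube in its middle, metal funnel on top. Origin: centre of the foot's underside, on the table; z up along the tube's axis. Round slick bore 35 mm across, floor 12 mm above the origin. At 78 mm the bore meets the funnel, which widens to its mouth at 102 mm (the highest point), 62 mm across inside, 68 mm outside.
- bushing_1: First of the two large bushings: plain turned steel bushing, a straight grey cylinder 30 mm in diameter and 30 mm tall with a hole down its middle, about 0.1 kg, standing upright on the table; origin at the centre of its underside, z up along its axis
- bushing_2: Second of the two large bushings: same as the first; plain turned steel bushing, a straight grey cylinder 30 mm in diameter and 30 mm tall with a hole down its middle, about 0.1 kg, standing upright on the table; origin at the centre of its underside, z up along its axis
- flanged: Smaller flanged steel bushing that must stay where it stands: a sleeve with a wider flange at its foot, 25 mm across the flange and 19 mm tall; origin at the centre of its underside, z up

How it is judged:
By the outcome, as a careful person would: the job done as asked, in the order asked, and still so for the second after the job is handed in, with the robot touching nothing.
It also fails if it takes over 53 s, if anything falls off the work surface, if the arm or the gripper's body presses on something with over 40 N, if the wrist force passes 120 N, or if a joint passes its speed limit or range.

## Working session

There is one attempt and no reset: what is moved stays moved. The work goes in short steps, Python scripts to look and compute and a tool call to move; the robot and the scene stay as the last step left them, time stands still between calls to the robot, and variables do not carry over. Pictures are saved under pics/ and viewed, at most 10 in all, crops included, and the job is handed in when it is done.

Besides the shell and the picture viewer there is one more tool, called after "Request:" in YAML: its name, and indented under it one key for each argument. send_rows: Moves the arm, as the interface text tells. Its arguments: {"type":"object","properties":{"commands":{"type":"string"},"grip_force":{"type":"number"}},"required":["commands"]}

```bash
mkdir -p pics
python3 - <<'E'
from station import readout,cams
import cv2,pickle
s=readout.sense();print({k:s[k] for k in('t','tcp_pos','tool_rot','finger_gap')})
for n in('scene','top'):
    d=cams.snapshot(n);cv2.imwrite(f'pics/{n}0.png',d['pixels'][:,:,::-1]);pickle.dump(d,open(n+'.pkl','wb'));print(n,d['eye'],d['rotation'],d['intrinsics'])
E
```

```text
{'t': 0.0, 'tcp_pos': array([0.25772855, 0.56860977, 0.23831834]), 'tool_rot': array([ 2.11304066e-01,  9.77419764e-01, -1.00896842e-03, -4.23210510e-04]), 'finger_gap': 0.9986436026261333}
scene [-0.14618253 -0.56058852  0.66865342] [ 0.80548106 -0.37867867  0.20402638 -0.40764687] [[546.32676919   0.         282.39275853]
 [  0.         546.32676919 211.54171414]
 [  0.           0.           1.        ]]
top [ 0.35653428 -0.01363839  0.92319923] [ 0.70861765 -0.69959951  0.05722176 -0.07174411] [[424.62384569   0.         281.65882337]
 [  0.         424.62384569 206.8761308 ]
 [  0.           0.           1.        ]]
```

View pics/scene0.png

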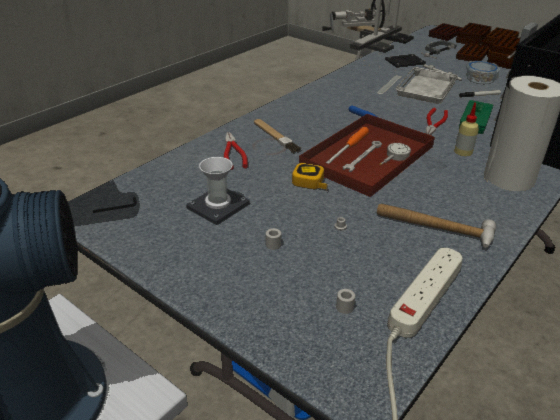

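View pics/top0.png

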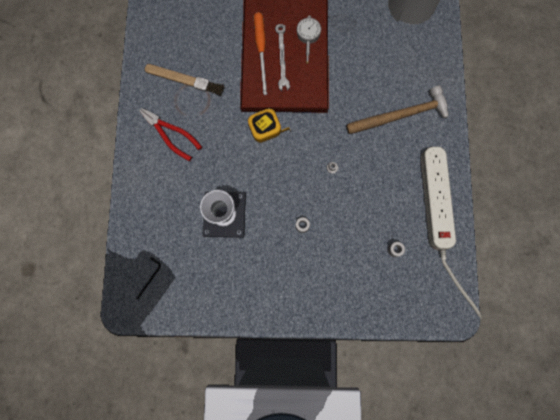

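Scene: magazine at (217,190), bushings at (273,238) and (345,300), flanged at (340,224). Top: funnel mouth (218,207), foot (224,214), bushings (303,224) and (397,249), flanged (333,167). Next I'll measure by casting rays.

```bash
cat > h.py <<'E'
import numpy as np,cv2,pickle
from scipy.spatial.transform import Rotation as R
def ray(d,u,v,z):
    r=R.from_quat(d['rotation']).apply(np.linalg.inv(d['intrinsics'])@[u,v,1]); e=np.array(d['eye'])
    return e+r*(z-e[2])/r[2]
def proj(d,p):
    c=R.from_quat(d['rotation']).inv().apply(np.array(p)-d['eye']); k=d['intrinsics']@c; return k[:2]/k[2]
def satmask(im):
    h=cv2.cvtColor(im,cv2.COLOR_RGB2HSV); return h
E
python3 - <<'E'
from h import *
t=pickle.load(open('top.pkl','rb'));s=pickle.load(open('scene.pkl','rb'))
for n,u,v,z in(('b1',303,224,.03),('b2',397,249,.03),('fl',333,167,.019),('mouth',218,207,.102),('foot',224.5,214.5,.012)):
    p=ray(t,u,v,z);print(n,p,proj(s,p))
def crop(d,u,v,w,h):
    return cv2.resize(d['pixels'][v-h:v+h,u-w:u+w],(400,300),interpolation=cv2.INTER_CUBIC)
a=np.vstack([np.hstack([crop(t,303,224,20,15),crop(t,397,249,20,15)]),np.hstack([crop(t,222,212,40,30),crop(s,217,190,48,36)])])
cv2.imwrite('pics/c1.png',a[:,:,::-1])
E
```

```text
b1 [ 0.48496636 -0.03982501  0.03      ] [272.14419838 232.4661005 ]
b2 [ 0.43454039 -0.23641107  0.03      ] [343.52881776 294.11522737]
fl [ 0.61384126 -0.10536725  0.019     ] [338.58855547 219.75292447]
mouth [0.50648806 0.13001211 0.102     ] [214.31613717 165.13734954]
foot [0.50645069 0.13083705 0.012     ] [216.28977222 201.91586778]
```

View pics/c1.png

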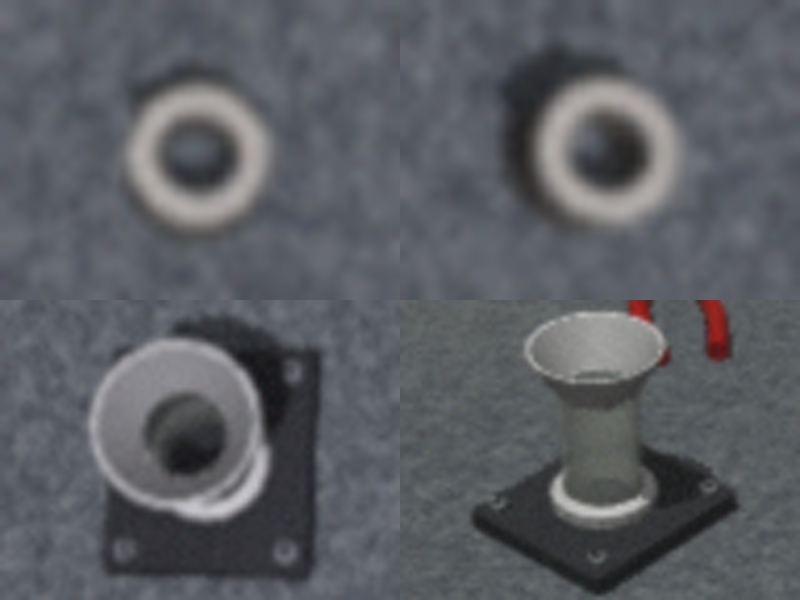

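The measured points agree across the two views to about 1–2 mm: bushing A (0.485, -0.039), bushing B (0.435, -0.236), magazine (0.507, 0.131). I'll set out above bushing A.

Request:
send_rows:
  commands: "85 -0.5 -0.5 0 0;85 -1 -1 0 0;85 -1 -1 0 0;85 -1 -1 0 0;85 -1 -1 0 0;85 -1 -1 0 0;85 -1 -1 0 0;85 -1 -1 0 0;85 -1 -1 0 0;85 -1 -1 0 0;85 -1 -1 0 0;85 -1 -1 0 0;85 -1 -1 0 0;85 -1 -1 0 0;85 -1 -1 0 0;85 -1 -1 0 0;85 -1 -1 0 0;85 -1 -1 0 0;85 -1 -1 0 0;85 -1 -1 0 0"
  grip_force: 35

```text
t: 1.77
tcp_pos: [0.4522, 0.0516, 0.2391]
tool_rot: [0.211, 0.977, 0.0, -0.0]
force: [0.6, -0.1, -1.1]
finger_gap: 0.997
gripper_force: 0.0
```

Request:
send_rows:
  commands: "85 -1 -1 0 0;85 -1 -1 0.5 0;85 -0.9 -0.9 1 0;85 -0.5 -0.5 1 0;85 0 0 1 0;85 0 0 1 0;85 0 0 1 0;85 0 0 0.5 0;85 0 0 0 0;85 0 0 0 0"

```text
t: 2.6
tcp_pos: [0.4856, -0.037, 0.1188]
tool_rot: [0.211, 0.977, 0.0, -0.001]
force: [0.5, 0.0, 0.2]
finger_gap: 0.997
gripper_force: 0.0
```

```bash
cat > look.py <<'E'
from station import readout,cams
from h import *
import sys
def to(target):
    s=readout.sense();d=np.array(target)-s['tcp_pos']
    print('t',s['t'],'tcp',s['tcp_pos'].round(4),'rot',np.round(s['tool_rot'],4),'gap',s['finger_gap'],'F',s['force'].round(1),'gf',s['gripper_force'])
    print('rows xyz',(R.from_quat(s['tool_rot']).inv().apply(d)/.02).round(2))
def pic(name,out,u,v,w,h):
    d=cams.snapshot(name);u,v=int(max(u,w)),int(max(v,h));c=d['pixels'][v-h:v+h,u-w:u+w]
    cv2.imwrite(out,cv2.resize(c,(600,int(600*c.shape[0]/c.shape[1])),interpolation=cv2.INTER_CUBIC)[:,:,::-1]);return d
E
python3 - <<'E'
from look import *
t=pickle.load(open('top.pkl','rb'))
print(ray(t,302.4,224.1,.03),ray(t,397.2,248.5,.03),ray(t,217.1,206.3,.102))
to([.485,-.039,.022])
pic('scene','pics/a1.png',273,220,100,75)
E
```

```text
[ 0.48473718 -0.0385543   0.03      ] [ 0.43559015 -0.2368631   0.03      ] [0.50787261 0.13185257 0.102     ]
t 2.6 tcp [ 0.4856 -0.037   0.1188] rot [ 2.113e-01  9.774e-01  1.000e-04 -9.000e-04] gap 0.9969263911658907 F [0.5 0.  0.2] gf 0.0
rows xyz [-0.02 -0.1   4.84]
```

View pics/a1.png

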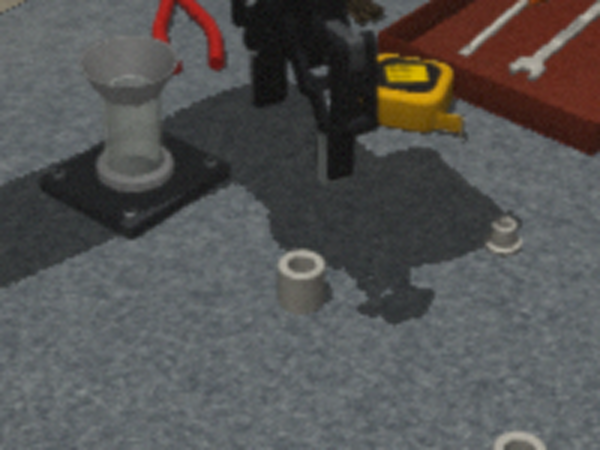

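The gripper stands above bushing A (crop 302,280), with the fingers on either side of it. I'll descend, grip its upper part and lift slightly.

Request:
send_rows:
  commands: "85 0 -0.1 1 0;85 0 0 1 0;85 0 0 1 0;85 0 0 1 0;85 0 0 0.6 0;85 0 0 0.2 0;60 0 0 0 0;40 0 0 0 0;20 0 0 0 0;20 0 0 0 0;20 0 0 0 0;20 0 0 0 0;20 0 0 0 0;20 0 0 0 0;20 0 0 0 0;20 0 0 0 0"
  grip_force: 35

```text
t: 3.98
tcp_pos: [0.4859, -0.0391, 0.0245]
tool_rot: [0.211, 0.977, -0.0, 0.001]
force: [-0.7, 0.1, 4.7]
finger_gap: 0.336
gripper_force: 34.1
```

Request:
send_rows:
  commands: "20 0 0 -0.5 0;20 0 0 -1 0;20 0 0 -1 0;20 0 0 -1 0;20 0 0 -1 0;20 0 0 -1 0;20 0 0 -1 0;20 0 0 -0.5 0;20 0 0 0 0;20 0 0 0 0"

```text
t: 4.82
tcp_pos: [0.4853, -0.0389, 0.1642]
tool_rot: [0.211, 0.977, -0.0, 0.001]
force: [0.4, -0.4, -0.4]
finger_gap: 0.33
gripper_force: 34.7
```

Run:
```python
from look import *
to([.5075,.1315,.16])
d=pickle.load(open('scene.pkl','rb'));p=proj(d,readout.sense()['tcp_pos']-[0,0,.01]);print(p)
pic('scene','pics/a2.png',*p,48,36)
```

```text
t 4.8167 tcp [ 0.4853 -0.0389  0.1642] rot [ 2.112e-01  9.774e-01 -1.000e-04  9.000e-04] gap 0.3296198324229454 F [ 0.4 -0.4 -0.4] gf 34.653305411338806
rows xyz [2.51 8.22 0.21]
[272.47914523 176.69381689]
```

View pics/a2.png

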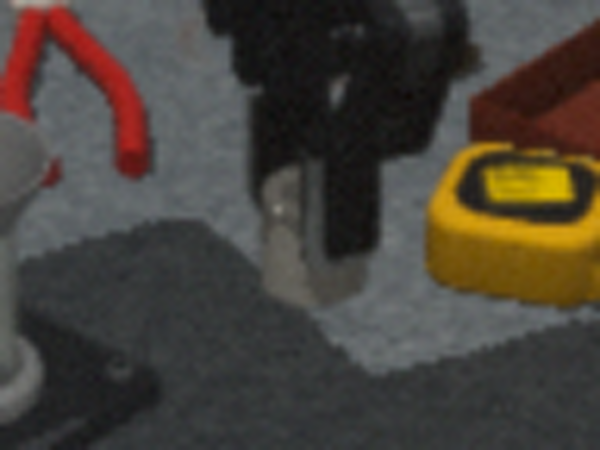

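The bushing is held at crop (315,235), about 10 mm below the fingertips. Its bottom edge looks slightly slanted, so I'll check the tilt numerically against the upright expectation.

Run:
```python
from look import *
d=cams.snapshot('scene');im=d['pixels'].astype(int)
s=readout.sense();p=s['tcp_pos']
m=((im[:,:,0]-im[:,:,2])>=-2)&(im.sum(2)>250)
u0,v0=262,190
for v in range(190,232):
    pass
u,v=map(int,proj(d,p-[0,0,.01])); print(u,v)
for y in range(v-14,v+16): print(y,''.join('#' if m[y,x] else '.' for x in range(u-14,u+16)))
a=np.linspace(0,2*np.pi,24,endpoint=False)
for zb in (p[2]-.024,p[2]-.022):
    q=np.array([proj(d,[p[0]+.015*np.cos(t),p[1]+.015*np.sin(t),zb]) for t in a])
    print(zb,'bottom ellipse u',q[:,0].min().round(1),q[:,0].max().round(1),'v',q[:,1].min().round(1),q[:,1].max().round(1), 'left pt',q[q[:,0].argmin()].round(1),'right',q[q[:,0].argmax()].round(1),'low',q[q[:,1].argmax()].round(1))
```

```text
272 177
163 ..............................
164 ..............................
165 ..............................
166 ..............................
167 ..............................
168 ...........##.................
169 ..........##..................
170 .........##...................
171 ........###...................
172 .........##...................
173 .........###..................
174 .........###..................
175 .........##...................
176 .........###..................
177 .........####.................
178 .........####.................
179 .......######.................
180 ........#####.................
181 ........######................
182 .........######...............
183 .........######...............
184 .........######...............
185 .........######...............
186 .........#######..............
187 ..........######.......#......
188 ............####.....#........
189 ................##.#..........
190 ..............................
191 ..............................
192 ..............................
0.13888757227102302 bottom ellipse u 263.6 280.4 v 179.6 188.8 left pt [263.6 184.5] right [280.4 183.8] low [272.8 188.8]
0.14088757227102303 bottom ellipse u 263.6 280.4 v 178.7 187.8 left pt [263.6 183.5] right [280.4 182.9] low [272.8 187.8]
```

Allowing for a constant scene-camera bias of about +1.7 px (also seen on the funnel mouth), the bushing is upright within error and centred. I'll move over the magazine at about (0.508, 0.132).

Request:
send_rows:
  commands: "20 0.15 0.5 0 0;20 0.3 1 0 0;20 0.3 1 0 0;20 0.3 1 0 0;20 0.3 1 0 0;20 0.3 1 0 0;20 0.3 1 0 0;20 0.3 1 0 0;20 0.2 0.55 0 0;20 0.02 0.2 0 0;20 0 0 0 0;20 0 0 0 0;20 0 0 0.5 0;20 0 0 0.5 0;20 0 0 0.2 0;20 0 0 0 0;20 0 0 0 0;20 0 0 0 0"

```text
t: 6.42
tcp_pos: [0.5085, 0.1315, 0.1392]
tool_rot: [0.212, 0.977, -0.0, -0.0]
force: [-0.1, -0.1, -1.6]
finger_gap: 0.332
gripper_force: 34.7
```

Run:
```python
from look import *
to([.5085,.1317,.112])
pic('scene','pics/a3.png',216,165,48,36)
```

```text
t 6.4167 tcp [0.5085 0.1315 0.1392] rot [ 2.115e-01  9.774e-01 -0.000e+00 -1.000e-04] gap 0.33245305944145925 F [-0.1 -0.1 -1.6] gf 34.71520721912384
rows xyz [0.   0.01 1.36]
```

View pics/a3.png

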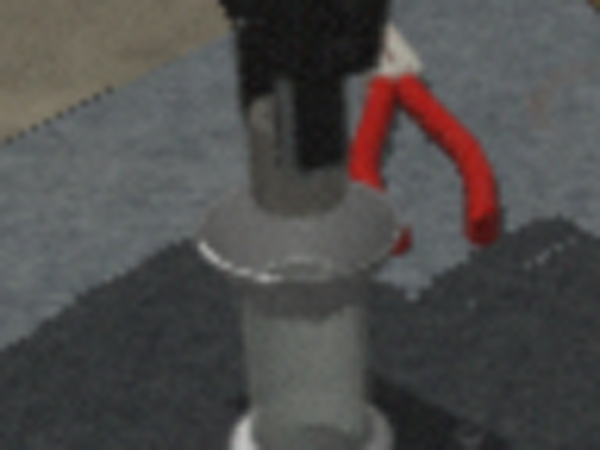

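The bushing (crop x≈299) is centred on the funnel mouth (198–400) and upright. I'll lower it into the funnel.

Request:
send_rows:
  commands: "20 0 0 0.4 0;20 0 0 0.4 0;20 0 0 0.3 0;20 0 0 0.2 0;20 0 0 0 0;20 0 0 0 0;20 0 0 0 0"

```text
t: 7.05
tcp_pos: [0.5085, 0.1318, 0.1133]
tool_rot: [0.211, 0.977, 0.0, 0.0]
force: [-0.1, -0.3, -0.1]
finger_gap: 0.332
gripper_force: 34.7
```

Request:
send_rows:
  commands: "45 0 0 0 0;45 0 0 0 0;45 0 0 0 0;45 0 0 0 0;45 0 0 0 0;45 0 0 -0.5 0;45 0 0 -1 0;45 0 0 -1 0;45 0 0 -0.5 0;85 0 0 0 0;85 0 0 0 0"

```text
t: 7.97
tcp_pos: [0.5086, 0.1318, 0.174]
tool_rot: [0.211, 0.977, 0.0, 0.001]
force: [-1.0, -0.4, -0.4]
finger_gap: 0.79
gripper_force: 0.0
```

Run:
```python
from look import *
to([.4355,-.237,.17])
pic('scene','pics/a4.png',216,175,48,40)
```

```text
t 7.9667 tcp [0.5086 0.1318 0.174 ] rot [2.113e-01 9.774e-01 2.000e-04 8.000e-04] gap 0.7903523033209031 F [-1.  -0.4 -0.4] gf 0.0
rows xyz [ -4.29 -18.3    0.19]
```

View pics/a4.png

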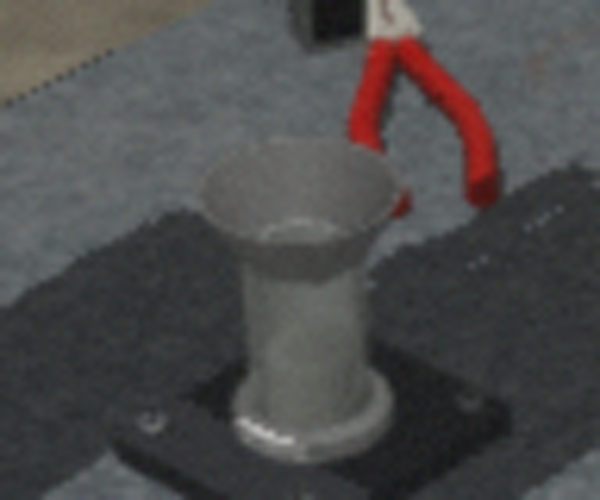

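The funnel is empty and the tube's lower part shows the bushing standing at the bottom (crop 305,370). Now for bushing B.

Request:
send_rows:
  commands: "85 -0.15 -0.5 -0.5 0;85 -0.24 -1 0 0;85 -0.24 -1 0 0;85 -0.24 -1 0 0;85 -0.24 -1 0 0;85 -0.24 -1 0 0;85 -0.24 -1 0 0;85 -0.24 -1 0 0;85 -0.24 -1 0 0;85 -0.24 -1 0 0;85 -0.24 -1 0 0;85 -0.24 -1 0 0;85 -0.24 -1 0 0;85 -0.24 -1 0 0;85 -0.24 -1 0 0;85 -0.24 -1 0 0;85 -0.24 -1 0 0;85 -0.24 -1 0 0;85 -0.06 -0.8 0.5 0;85 0 0 1 0"

```text
t: 9.68
tcp_pos: [0.4359, -0.2417, 0.1546]
tool_rot: [0.213, 0.977, -0.002, 0.003]
force: [0.7, -0.0, -0.7]
finger_gap: 0.997
gripper_force: 0.0
```

Request:
send_rows:
  commands: "85 0 0 1 0;85 0 0 1 0;85 0 0 0 0;85 0 0 0 0;85 0 0 0 0"

```text
t: 10.1
tcp_pos: [0.4353, -0.2374, 0.1138]
tool_rot: [0.211, 0.977, -0.0, 0.0]
force: [-0.2, -0.4, 0.4]
finger_gap: 0.996
gripper_force: 0.0
```

Run:
```python
from look import *
to([.4355,-.237,.022])
d=cams.snapshot('top');print(d['pixels'][240:258,390:405].mean())
pic('scene','pics/a5.png',330,270,100,75)
```

```text
t 10.1 tcp [ 0.4353 -0.2374  0.1138] rot [ 2.113e-01  9.774e-01 -1.000e-04  0.000e+00] gap 0.9958958331222448 F [-0.2 -0.4  0.4] gf 0.0
rows xyz [0.   0.02 4.59]
103.11851851851851
```

View pics/a5.png

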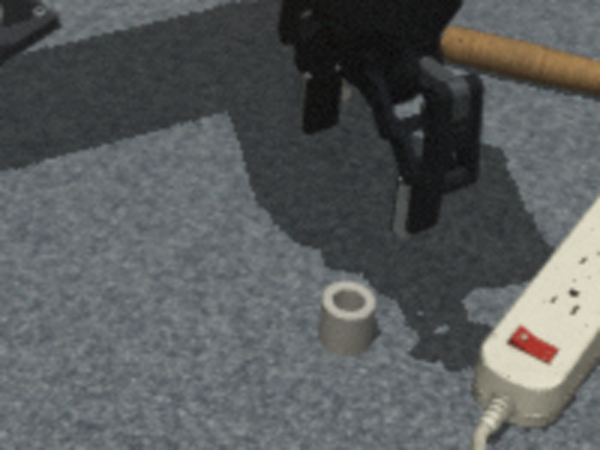

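Bushing B (crop 348,315) lies between the fingers, and the power strip is near the outer finger. I'll narrow the opening to 55 mm before descending.

Request:
send_rows:
  commands: "55 0 0 0.5 0;55 0 0 0.6 0;55 0 0 0.6 0;55 0 0 0.7 0;55 0 0 0.7 0;55 0 0 0.7 0;55 0 0 0.6 0;55 0 0 0.1 0;55 0 0 0 0;20 0 0 0 0;20 0 0 0 0;20 0 0 0 0;20 0 0 0 0;20 0 0 0 0;20 0 0 0 0;20 0 0 0 0;20 0 0 0 0"
  grip_force: 35

```text
t: 11.62
tcp_pos: [0.4358, -0.2374, 0.0242]
tool_rot: [0.211, 0.977, -0.0, 0.001]
force: [-0.4, 0.1, 6.0]
finger_gap: 0.336
gripper_force: 34.7
```

Request:
send_rows:
  commands: "20 0 0 -0.5 0;20 0 0 -1 0;20 0 0 -1 0;20 0 0 -1 0;20 0 0 -1 0;20 0 0 -1 0;20 0 0 -1 0;20 0 0 -0.5 0;20 0 0 0 0;20 0 0 0 0"

```text
t: 12.45
tcp_pos: [0.4353, -0.237, 0.164]
tool_rot: [0.211, 0.977, -0.0, 0.001]
force: [0.5, -0.4, -1.6]
finger_gap: 0.329
gripper_force: 34.7
```

Run:
```python
from look import *
to([.5085,.1318,.164])
```

```text
t 12.45 tcp [ 0.4353 -0.237   0.164 ] rot [ 2.113e-01  9.774e-01 -3.000e-04  6.000e-04] gap 0.329398312639097 F [ 0.5 -0.4 -1.6] gf 34.665547013282776
rows xyz [ 4.28e+00  1.83e+01 -1.00e-02]
```

Request:
send_rows:
  commands: "20 0.15 0.5 0 0;20 0.24 1 0 0;20 0.24 1 0 0;20 0.24 1 0 0;20 0.24 1 0 0;20 0.24 1 0 0;20 0.24 1 0 0;20 0.24 1 0 0;20 0.24 1 0 0;20 0.24 1 0 0;20 0.24 1 0 0;20 0.24 1 0 0;20 0.24 1 0 0;20 0.24 1 0 0;20 0.24 1 0 0;20 0.24 1 0 0;20 0.24 1 0 0;20 0.24 1 0 0;20 0.05 0.6 0 0;20 0 0.2 0 0"

```text
t: 14.12
tcp_pos: [0.5079, 0.1336, 0.1623]
tool_rot: [0.21, 0.978, -0.0, -0.001]
force: [0.3, 0.5, -1.0]
finger_gap: 0.33
gripper_force: 34.7
```

Request:
send_rows:
  commands: "20 0 0 0 0;20 0 0 0.5 0;20 0 0 0.5 0;20 0 0 0.2 0;20 0 0 0 0;20 0 0 0 0;20 0 0 0 0"

```text
t: 14.7
tcp_pos: [0.5087, 0.1312, 0.1392]
tool_rot: [0.212, 0.977, -0.0, -0.0]
force: [0.3, -0.6, -0.8]
finger_gap: 0.331
gripper_force: 34.7
```

Run:
```python
from look import *
to([.508,.132,.113])
pic('scene','pics/a6.png',216,165,48,36)
```

```text
t 14.7 tcp [0.5087 0.1312 0.1392] rot [ 2.117e-01  9.773e-01 -0.000e+00 -1.000e-04] gap 0.33051833724470453 F [ 0.3 -0.6 -0.8] gf 34.7212690114975
rows xyz [0.05 0.02 1.31]
```

View pics/a6.png

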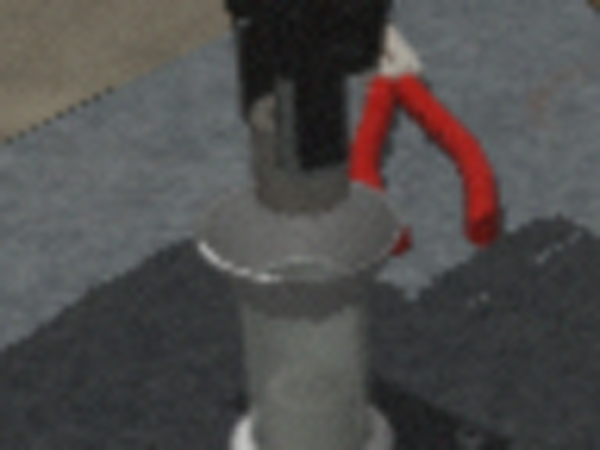

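Bushing B (crop x≈300) is centred over the mouth, and the first bushing's top ring shows in the tube at crop (300,385). I'll lower and release.

Request:
send_rows:
  commands: "20 0.05 0.02 0.4 0;20 0 0 0.4 0;20 0 0 0.3 0;20 0 0 0.2 0;20 0 0 0 0;20 0 0 0 0;20 0 0 0 0"

```text
t: 15.33
tcp_pos: [0.508, 0.1325, 0.1133]
tool_rot: [0.211, 0.977, 0.0, 0.0]
force: [0.4, 0.2, -0.2]
finger_gap: 0.331
gripper_force: 34.7
```

Request:
send_rows:
  commands: "45 0 0 0 0;45 0 0 0 0;45 0 0 0 0;45 0 0 0 0;45 0 0 0 0;45 0 0 -0.5 0;45 0 0 -1 0;45 0 0 -1 0;45 0 0 -1 0;85 -0.5 -0.5 -0.5 0;85 -1 -1 0 0;85 -1 -1 0 0;85 -1 -1 0 0;85 -0.5 -0.5 0 0;85 0 0 0 0;85 0 0 0 0;85 0 0 0 0"

```text
t: 16.75
tcp_pos: [0.5467, 0.0276, 0.1932]
tool_rot: [0.211, 0.977, 0.0, -0.001]
force: [-0.5, -0.3, -1.2]
finger_gap: 0.999
gripper_force: 0.0
```

Run:
```python
from look import *
to([.508,.132,.113])
s=cams.snapshot('scene')['pixels'];t=cams.snapshot('top')['pixels']
o=[cv2.resize(a,(400,300),interpolation=cv2.INTER_CUBIC) for a in (s[139:211,168:264],t[182:242,182:262])]
cv2.imwrite('pics/a7.png',np.hstack(o)[:,:,::-1])
```

```text
t 16.75 tcp [0.5467 0.0276 0.1932] rot [ 2.112e-01  9.774e-01  3.000e-04 -8.000e-04] gap 0.9985831857052998 F [-0.5 -0.3 -1.2] gf 0.0
rows xyz [3.91 3.96 4.02]
```

View pics/a7.png

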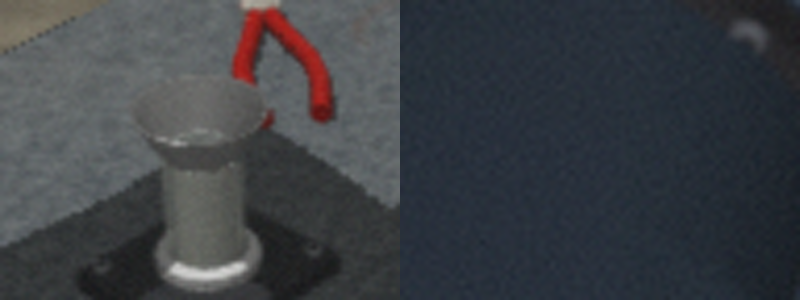

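The tube is filled evenly grey up to the funnel neck and the funnel is empty (left crop 200,200). The arm blocks the top view. Both bushings are stacked, so I'll hand it in.

```bash
python3 -c "
from station import sign_off
print(sign_off())"
```

```text
the job is handed in; nothing more can be done
None
```

I dropped both large bushings through the funnel, and the last scene picture shows them stacked in the tube with the funnel empty; I never touched the flanged bushing, and I handed the job in at about 17 s.

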